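# Close the drilling fixture by lowering its jig plate over two guide pins

## Robot

A 7-joint arm with a two-finger parallel gripper is mounted at the origin on a cart in front of the work surface, level with it; the furniture and walls round the work are solid. World frame = base frame: x ahead of the robot, y to its left, z up, the work surface at z = 0. Lengths are in m, angles in rad, forces in N, time in s.
With the tool pointing down it reaches from about 0.4 to 0.875 m from the base axis. Payload 19.3 kg.
Tool frame: the origin (TCP) lies on the centre line of the jaws, within the pads' length; the fingertips stand 8 mm ahead of it and the grasp point (between the pads) lies 11 mm behind it (bot.tip_extent is the distance from the TCP to the fingertips, in m); x points along the fingers, y is the direction in which the jaws open and shut, and the axes are right-handed (so a half turn about x gives the same grasp; the last joint's range is limited). The gripper opens to 85 mm and grips with 20 to 120 N. Pads are 22 mm wide; open, the fingers measure 114 mm over their backs; the gripper's body (76 mm by 85 mm) begins 54 mm behind the grasp point. The pads swing forward as they close: fully open they stand 13 mm farther back than shut.
Start: joints at [1.042, 0.521, -0.036, 1.599, 0.021, 1.021, -0.113], TCP at [0.277, -0.56, 0.239] pointing down, gripper open.
Joint ranges: [-2.91, 2.91], [-0.3, 2.13], [-1.5, 1.42], [0.17, 2.43], [-1.26, 4.41], [0.16, 1.93], [-2.52, 2.52]. Speed limits (rad/s): [1.89, 1.89, 2.39, 2.39, 3.01, 3.01, 3.01].

## Interface

Orientations are given as [roll, pitch, yaw] about the fixed x, y, z axes, in that order (R = Rz(yaw) Ry(pitch) Rx(roll)).
In Python, from workcell import sensors, imaging, order, bot gives the robot as it stands.
- The arm moves only by the tool arm_command, never from a script. Its argument "commands" is a list of rows, each an object of numbers: "dx", "dy", "dz": the shift along the tool's x, y, z in cm; "twist": the turn about the tool's x in rad. A call has 1 to 12 rows; each row is the pose to reach, as a shift and turn from the pose measured when the call began, along the tool's axes at that moment; what a row does not reach only later rows make up. A row lasts 1/12 s, in which the tool goes at most 41.7 mm and 7.16 degrees, less where a joint would pass 70% of its speed; a pose out of reach is approached as far as the arm can. A call with a gripper value outside its range is refused whole. "grip" is the closure, from -1 (fully open) to 1 (shut), set as the call begins (left out, the last holds). The fingers move at their own pace and stop on an object; "squeeze" is the grip in N (left out, the last holds). Time passes only in rows, so rows that repeat a pose let the fingers close. It gives the time, the measured TCP pose, the force and the opening at its end, in the units of the state.
- sensors.observe(): the state, without advancing time (a new reading comes with each control period).
- imaging.grab_frame(name): name is "scene" or "side" or "wrist"; returns the picture (400x640x3 uint8, red, green, blue); there is no depth.
- imaging.camera_info(name): a dict with "fx", "fy", "cx", "cy" (pixels), "origin" and "attitude" of the camera in the world. Camera axes: x right, y down, z forward; pixel columns grow to the right and rows downward; lengths in m; the calibration is good to about 2 mm. A picture is of the moment at which its call begins: read the wrist's pose just before it. camera_info takes no time and is no camera call; for the wrist camera it gives the pose at the moment of the call.
- order.job_done(): hands the job in, once; it reports no verdict.
The state is a dict: "clock": time; "qpos": joint angles; "qd": joint speeds; "joint_efforts": joint torques, N m; "position": TCP position; "tool_rot": TCP orientation; "force": force on the tool from outside, world axes, zero at the start; "moment": the same for the moment, N m; "grip_width": finger opening in m.
Only numpy, scipy, OpenCV 4.12 (cv2) and the standard library are available. Lean on these libraries where they do the work, as an engineer would, in place of code of your own. Each camera call takes 0.05 s, during which the arm holds its last target.

## Task

Take the steel jig plate by its black grip from the sloping blue stand and close the drilling fixture with it: lower it, level and gently, over the two upright guide pins until it lies fully home on both brass collars (either way round), then let go. The pins stand somewhere along the fixture, not exactly in its middle, so feel for them; do not force or drop the plate, and leave the tape measure, the welding magnet and the shield cup alone.

Things in the scene. Friction and masses are not known exactly. Their poses are not given: they have to be found in the camera images.
- fixture: Drilling fixture, fixed to the table: dark steel base 110 x 176 x 12 mm, on it an aluminium pin carrier 78 x 144 mm (top at 26 mm) with a cut ring and two upright steel guide pins. Origin at the centre of the base's underside, z up, y along the row of pins, x across it.
- pins_nominal (a point): Nominal middle between the tops of the two guide pins, 64 mm above the fixture's origin. Pins 12 mm in diameter, 114 mm apart along y, top 3.5 mm tapering to 9 mm. The carrier is locked somewhere along its slots: both pins together really stand up to 15 mm off this along the fixture's y and 1.5 mm in x (either way), new each time and not in any given pose: find them by touch or sight.
- seat_nominal (a point): Nominal middle between the tops of the two brass stop collars (20 mm in diameter, one round the foot of each pin, off by the same hidden amount), 38 mm above the fixture's origin. The plate's underside rests at this height when fully home.
- plate_grip (a point): Centre of the jig plate's black grip, a block 50 (x) x 22 (y) x 32 mm (z) to be pinched across its 22 mm. Axes are the plate's: z out of its upper face, y along its row of holes. The point lies over the plate's middle, 38 mm above its upper face, 50 mm above its underside; when home it is 88 mm above the fixture's origin.
- jig_plate: Loose steel jig plate, about 0.45 kg, 80 (x) x 150 (y) x 12 mm (z), two through holes 15 mm in diameter at x = 0, y = +57 and -57 mm; origin at the centre of its underside, axes as for its grip. It starts on the stand's slope, tilted 30 degrees, its z leaning to the stand's -x side.
- stand: Blue sheet-metal stand, fixed; foot 95 x 120 mm, origin at the centre of its underside. Its top, 96 mm long and 80 mm wide, slopes 30 degrees, rising towards +x, highest point about 75 mm; a lip along the low (-x) edge stands 10 mm proud of the slope and stops the plate from sliding.
- tape_measure: Yellow tape measure, 67 x 82 x 38 mm, loose bystander; origin under its centre.
- weld_magnet: Flat red and grey arrow-shaped welding magnet, 69 x 102 x 14 mm, loose bystander; origin under its centre.
- shield_cup: Small grey torch shield cup standing upright, 34 mm in diameter and high, loose bystander; origin under its centre.

How it is judged:
On the way, in this order (a step that is already met when the one before it is completed fails the run):
1. the jig plate is lifted clear of the stand in the fingers (distance of plate_grip from where it was at the start of the episode above 0.06 m and contact force between jig_plate and stand below 0.1 N and contact force between the fingers and jig_plate above 1 N), for 0.1 s.
2. held in the fingers and level, the plate is part of the way down on both pins (x of plate_grip in the frame of fixture between -0.005 and 0.005 m and y of plate_grip in the frame of fixture between -0.019 and 0.019 m and z of plate_grip in the frame of fixture between 0.091 and 0.111 m and angle between plate_grip's own z axis and vertical below 0.1 rad and angle between the y axis of plate_grip and the y axis of fixture, either way round below 0.06 rad and contact force between the fingers and jig_plate above 1 N), for 0.1 s.
At the end, for the whole second after the job is handed in: The plate lies level (within 0.025 rad) and at rest on both collars with the pins through its holes (grip centre 86 to 89.8 mm above the fixture's origin, within 5 mm of its middle in x and 19 mm in y, rows of holes and pins parallel within 0.06 rad), released (x of plate_grip in the frame of fixture between -0.005 and 0.005 m and y of plate_grip in the frame of fixture between -0.019 and 0.019 m and z of plate_grip in the frame of fixture between 0.086 and 0.0898 m and angle between plate_grip's own z axis and vertical below 0.025 rad and angle between the y axis of plate_grip and the y axis of fixture, either way round below 0.06 rad and linear speed of jig_plate below 0.01 m/s and contact force between the fingers and jig_plate below 0.05 N); the robot touches nothing.
It fails at once if the plate is forced: more than 80 N between it and the fixture (contact force between jig_plate and fixture above 80 N).
It fails at once if the plate is dropped onto the fixture: it moves faster than 0.35 m/s while on the pins (x of plate_grip in the frame of fixture between -0.01 and 0.01 m and y of plate_grip in the frame of fixture between -0.024 and 0.024 m and z of plate_grip in the frame of fixture below 0.113 m and linear speed of jig_plate above 0.35 m/s).
It fails at once if the plate is tilted more than 0.14 rad while on the pins (x of plate_grip in the frame of fixture between -0.01 and 0.01 m and y of plate_grip in the frame of fixture between -0.024 and 0.024 m and z of plate_grip in the frame of fixture below 0.11 m and angle between plate_grip's own z axis and vertical above 0.14 rad).
It fails at once if the tape measure, welding magnet or shield cup is disturbed (moved more than 20 mm) (distance of any of tape_measure, weld_magnet, shield_cup from where it was at the start of the episode above 0.02 m).
It also fails if it takes over 61 s, if anything falls off the work surface, if the arm or the gripper's body presses on something with over 40 N, if the wrist force passes 120 N, or if a joint passes its speed limit or range.

## Working session

There is one attempt and no reset: what is moved stays moved. The work goes in short steps, Python scripts to look and compute and a tool call to move; the robot and the scene stay as the last step left them, time stands still between calls to the robot, and variables do not carry over. Pictures are saved under pics/ and viewed, and the job is handed in when it is done.

Besides the shell and the picture viewer there is one more tool, called after "Emit:" in YAML: its name, and indented under it one key for each argument. arm_command: Moves the arm, as the interface text tells. Its arguments: {"type":"object","properties":{"commands":{"type":"array"},"grip":{"type":"number"},"squeeze":{"type":"number"}},"required":["commands"]}

```bash
ls; mkdir -p pics; python3 - <<'E'
from workcell import sensors, imaging, order, bot
import cv2
print(sensors.observe())
for n in ["scene","side","wrist"]:
    print(n,imaging.camera_info(n))
    cv2.imwrite(f"pics/{n}0.png",imaging.grab_frame(n)[:,:,::-1])
print([a for a in dir(bot) if a[0]!='_'])
E
```

```text
pics
{'clock': 0.0, 'qpos': array([ 1.04184497,  0.52201776, -0.03634574,  1.60007734,  0.0212086 ,
        1.02110924, -0.11279141]), 'qd': array([ 0.00064885,  0.00130581,  0.00111553,  0.00222723, -0.00061667,
        0.00105026,  0.0009041 ]), 'joint_efforts': array([-6.61135273e-04, -9.27109623e+01,  1.97978385e+00, -3.69937062e+01,
        1.78066618e-02,  7.94819643e-03, -4.58139971e-05]), 'position': array([ 0.27657441, -0.56005923,  0.23869837]), 'tool_rot': array([-1.49856449,  1.56957   ,  2.10179979]), 'force': array([-0.79665887, -0.51963677, -0.74555115]), 'moment': array([-0.00918942, -0.02352094,  0.00996397]), 'grip_width': 0.08555926112838233}
scene {'fx': 473.579260031364, 'fy': 473.579260031364, 'cx': 321.8840729678112, 'cy': 203.7122092096073, 'origin': array([0.10702101, 0.52254267, 0.8045314 ]), 'attitude': array([-2.42453083, -0.0134298 , -2.33272393])}
side {'fx': 384.5855485885217, 'fy': 384.5855485885217, 'cx': 315.687927736843, 'cy': 198.6147378570561, 'origin': array([ 0.15831064, -0.5184192 ,  0.54917744]), 'attitude': array([-2.13412189,  0.02221031, -0.6022151 ])}
wrist {'fx': 309.224122226379, 'fy': 309.224122226379, 'cx': 321.3481106044637, 'cy': 196.9084426834765, 'origin': array([ 0.35013154, -0.5235645 ,  0.37349885]), 'attitude': array([ 2.81945135e+00,  6.20489120e-04, -1.11204047e+00])}
['IKError', 'tip_extent']
```

View pics/scene0.png

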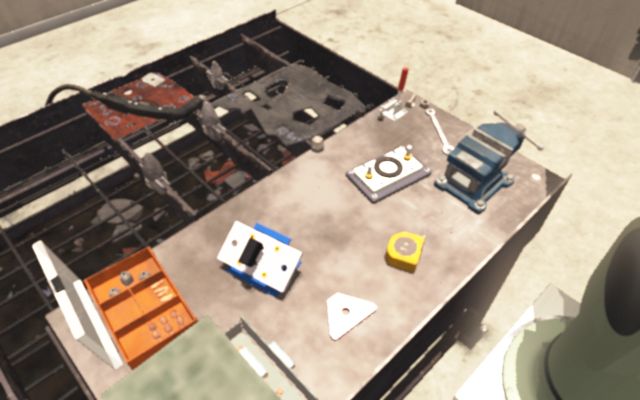

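View pics/side0.png

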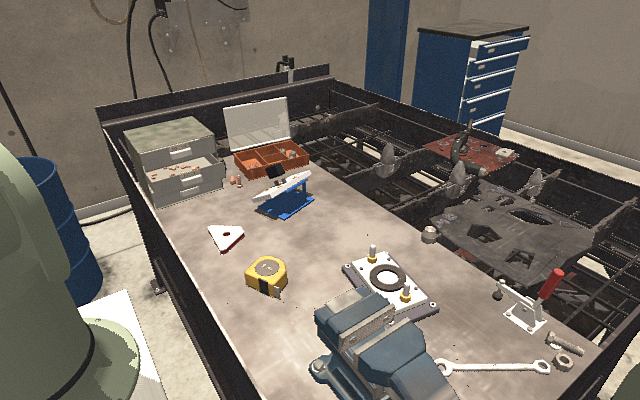

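View pics/wrist0.png

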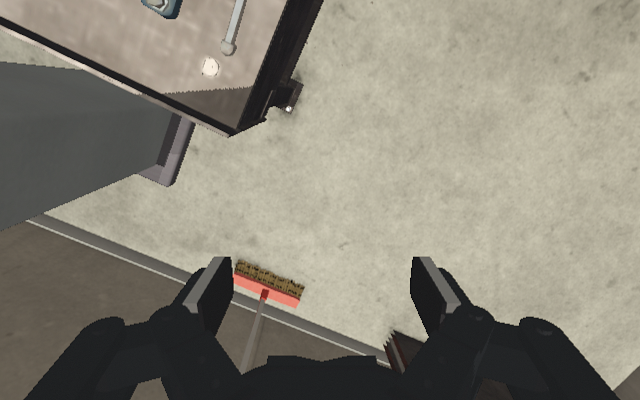

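The scene view shows the fixture at about (388,173), plate on stand at (260,257), tape (406,250), magnet (349,313), and cup near (317,143). I'll enlarge for measurement.

```bash
cat > h.py <<'E'
import numpy as np, cv2
from scipy.spatial.transform import Rotation as R
CAM={}
def cam(n):
    from workcell import imaging
    return imaging.camera_info(n)
def ray(c,u,v):
    d=np.array([(u-c['cx'])/c['fx'],(v-c['cy'])/c['fy'],1.])
    return R.from_euler('xyz',c['attitude']).as_matrix()@d
def onz(c,u,v,z):
    d=ray(c,u,v); o=c['origin']; return o+d*(z-o[2])/d[2]
def proj(c,P):
    p=R.from_euler('xyz',c['attitude']).as_matrix().T@(np.atleast_2d(P)-c['origin']).T
    return np.c_[c['fx']*p[0]/p[2]+c['cx'],c['fy']*p[1]/p[2]+c['cy']]
def tri(c1,p1,c2,p2):
    A=[];b=[]
    for c,p in((c1,p1),(c2,p2)):
        d=ray(c,*p);d/=np.linalg.norm(d);M=np.eye(3)-np.outer(d,d);A.append(M);b.append(M@c['origin'])
    x=np.linalg.solve(A[0]+A[1],b[0]+b[1]); 
    return x,[np.linalg.norm(A[i]@x-b[i]) for i in(0,1)]
E
python3 - <<'E'
import cv2
def crop(n,x,y,w,h,s,o):
    a=cv2.imread(f'pics/{n}0.png')[y:y+h,x:x+w]; cv2.imwrite(f'pics/{o}.png',cv2.resize(a,None,fx=s,fy=s,interpolation=cv2.INTER_CUBIC))
crop('scene',340,135,100,75,8,'c1');crop('scene',210,212,100,90,6,'c2')
crop('side',330,230,120,90,6,'c3');crop('side',240,150,100,75,8,'c4')
E
```

```text
(no output)
```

View pics/c1.png

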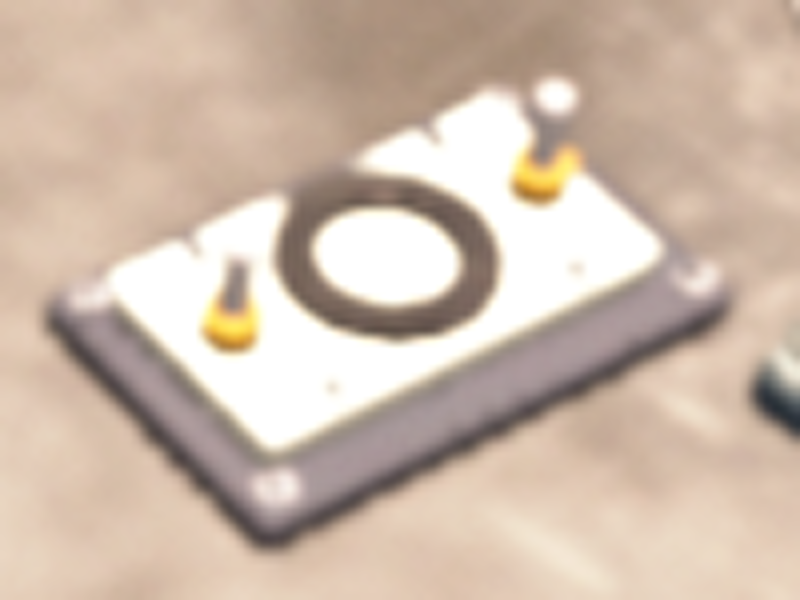

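View pics/c2.png

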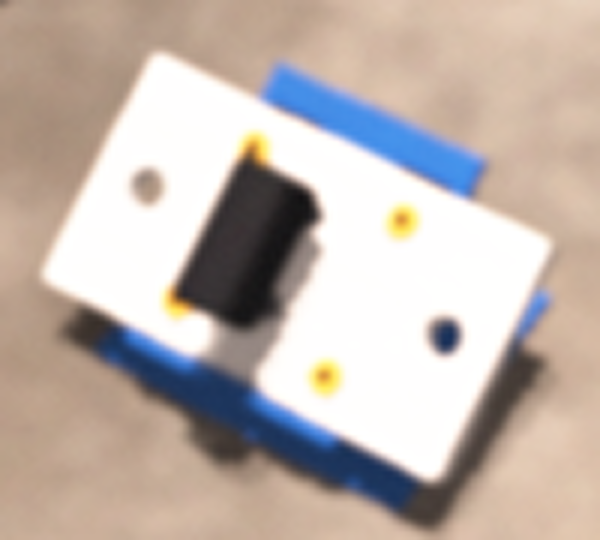

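View pics/c3.png

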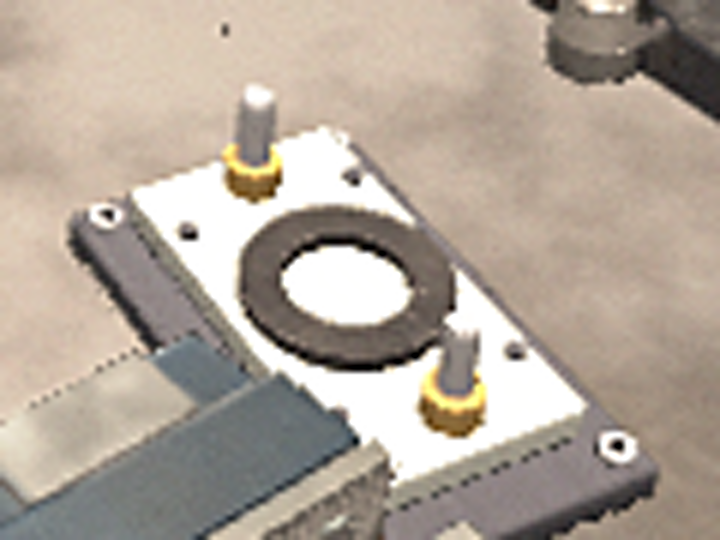

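View pics/c4.png

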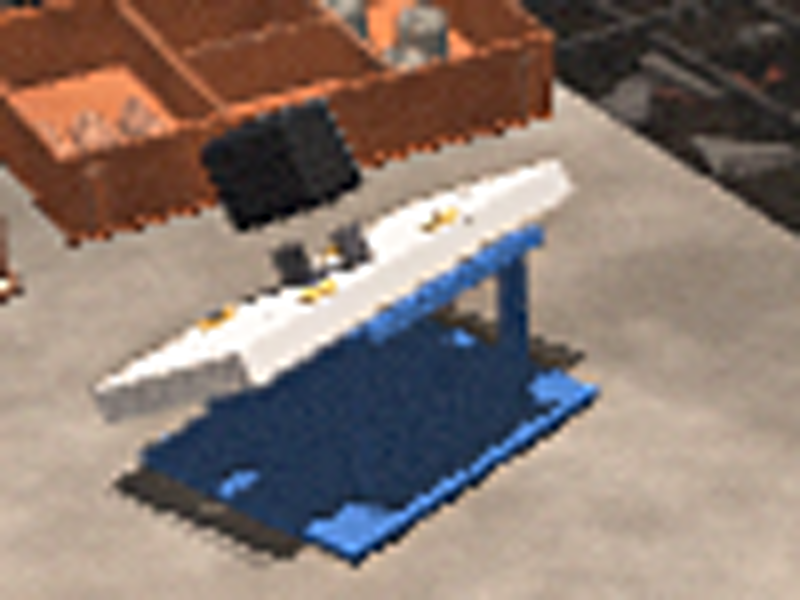

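```bash
cat > fit.py <<'E'
from h import *
from scipy.optimize import least_squares
s,d=cam('scene'),cam('side')
def px(off,sc,pts): return np.array(pts)/sc+np.array(off)-0.5+0.5/sc
# pins
S=px((340,135),8,[(236,258),(553,85),(233,312),(545,165)])
D=px((330,230),6,[(258,92),(460,328),(253,155),(454,385)])
for a,b in zip(S,D): print(tri(s,a,d,b))
def pins(p):
    x,y,t=p; u=np.array([-np.sin(t),np.cos(t)])*.057
    c=np.array([x,y]); return np.array([[*(c+u),.064],[*(c-u),.064],[*(c+u),.038],[*(c-u),.038]])
f=lambda p:np.r_[proj(s,pins(p))-S,proj(d,pins(p))-D].ravel()
r=least_squares(f,[.5,0,0.0]);print('pins',r.x,f(r.x).round(1))
C=px((210,212),6,[(158,50),(42,278),(435,483),(552,242),(148,187),(445,335)])
G=px((240,150),8,[(565,165),(245,360),(98,390)])
for p in C: print(onz(s,*p,.06))
for p in G: print(onz(d,*p,.06))
E
python3 fit.py
```

```text
(array([ 0.57799365, -0.08567157,  0.06161675]), [np.float64(0.0016295798648096108), np.float64(0.0016295798648094592)])
(array([ 0.55674188, -0.20137707,  0.06443625]), [np.float64(0.0028296069476325385), np.float64(0.002829606947632631)])
(array([ 0.57718324, -0.08764415,  0.03759679]), [np.float64(0.00018737038295135584), np.float64(0.0001873703829513137)])
(array([ 0.5558242 , -0.20046973,  0.03784729]), [np.float64(0.00041565499240070984), np.float64(0.0004156549924007015)])
pins [ 0.56653548 -0.14394889 -0.18152709] [ 0.8 -1.6  0.3  1.6  0.2 -0.2 -0.3 -0.2 -0.2  0.4  0.3 -1.3 -0.1  0.
 -0.2 -0.2]
[0.65678223 0.22412355 0.06      ]
[0.60719334 0.30657653 0.06      ]
[0.46646038 0.26434682 0.06      ]
[0.50773482 0.18011592 0.06      ]
[0.61305926 0.2609151  0.06      ]
[0.50428849 0.22796536 0.06      ]
[0.65768113 0.25345817 0.06      ]
[0.50954729 0.20737824 0.06      ]
[0.46555465 0.21866435 0.06      ]
```

```bash
cat >> fit.py <<'E'
print('----')
def Rp(yaw,tilt=np.pi/6):
    # x axis uphill at heading yaw
    return R.from_euler('xyz',[0,-tilt,yaw]).as_matrix()
X=[(.04,.075),(-.04,.075),(-.04,-.075),(.04,-.075),(0,.057),(0,-.057)]
# model points on upper face, order as C
L=np.array([(.04,.075,.012),(-.04,.075,.012),(-.04,-.075,.012),(.04,-.075,.012),(0,.057,.012),(0,-.057,.012)])
def model(p,l): return p[:3]+l@Rp(p[3],p[4]).T
w=np.array([1,1,1,1,2,2])[:,None]
C2=C.copy()
g=lambda p:np.r_[((proj(s,model(p,L))-C2)*w).ravel(),(proj(d,model(p,L[[0,3,2]]))-G).ravel(),(p[4]-np.pi/6)*100]
r=least_squares(g,[.56,.24,.05,-1.28,.52]);p=r.x
print(p,g(p).round(1))
gc=model(p,np.array([[0,0,.05]]))[0];print('grip',gc,'R',Rp(p[3],p[4]).round(3))
print('grip corners scene px in c2',((proj(s,model(p,np.array([(a,b,c) for a in(-.025,.025) for b in(-.011,.011) for c in (.034,.066)])))-[210,212])*6).round())
print('side px c4',((proj(d,model(p,np.array([(a,b,c) for a in(-.025,.025) for b in(-.011,.011) for c in (.034,.066)])))-[240,150])*8).round())
E
python3 fit.py | sed -n '/----/,$p'
```

```text
----
[ 0.56346061  0.23700832  0.04457366 -1.27739306  0.52137891] [ 0.2  0.9  0.9 -0.4  0.1 -1.  -0.4  0.2  0.1  0.1 -0.4  0.   0.1 -0.3
 -0.1 -0.6 -0.1  0.5 -0.2]
grip [0.55625814 0.26084787 0.08793032] R [[ 0.251  0.957 -0.144]
 [-0.83   0.289  0.477]
 [ 0.498 -0.     0.867]]
grip corners scene px in c2 [[258. 335.]
 [218. 322.]
 [200. 305.]
 [159. 292.]
 [331. 189.]
 [294. 171.]
 [272. 161.]
 [234. 142.]]
side px c4 [[234. 238.]
 [191. 149.]
 [281. 212.]
 [239. 123.]
 [327. 209.]
 [283. 116.]
 [374. 182.]
 [331.  90.]]
```

```bash
cat >> h.py <<'E'
def st():
    from workcell import sensors
    return sensors.observe()
def plan(target,jaw=None):
    s=st(); M=R.from_euler('xyz',s['tool_rot']).as_matrix()
    d=M.T@(np.array(target)-s['position'])*100
    h=np.arctan2(M[1,1],M[0,1]); tw=0
    if jaw is not None:
        # about tool x (down): +twist lowers heading
        tw=-((jaw-h+np.pi/2)%np.pi-np.pi/2)*(1 if M[2,0]<0 else -1)
    print('t %.2f pos %s jaw %.3f tilt %.3f q %s'%(s['clock'],s['position'].round(4),h,np.arccos(-M[2,0]),s['qpos'].round(2)))
    print('F',s['force'].round(2),'M',s['moment'].round(2),'w',round(s['grip_width'],4))
    print('d(cm)',d.round(2),'twist',round(tw,3))
    return d,tw
E
python3 - <<'E'
from h import *
plan([.50,-.1,.25],.29)
s=cam('scene')
for n,p,z in [('cup',(317,143),.02),('cabinet corner',(243,322),.08),('box',(150,250),.06),('boxcorner',(195,310),.04),('lidtop',(42,243),.15),('vise',(500,130),.12),('clamp',(404,70),.1)]: print(n,onz(s,*p,z).round(3))
E
```

```text
t 0.15 pos [ 0.2766 -0.5602  0.2389] jaw -1.112 tilt 0.001 q [ 1.04  0.52 -0.04  1.6   0.02  1.02 -0.11]
F [ 0.11  1.63 -0.31] M [ 0.03 -0.04 -0.02] w 0.0855
d(cm) [ -1.09 -31.36 -40.41] twist -1.402
cup [ 0.747 -0.086  0.02 ]
cabinet corner [0.458 0.356 0.08 ]
box [0.709 0.388 0.06 ]
boxcorner [0.555 0.394 0.04 ]
lidtop [0.773 0.53  0.15 ]
vise [ 0.419 -0.339  0.12 ]
clamp [ 0.735 -0.388  0.1  ]
```

Emit:
arm_command:
  commands:
    - {"dx": -1,"dy": -3,"dz": -3.5,"twist": -0.12}
    - {"dx": -1,"dy": -6,"dz": -7,"twist": -0.24}
    - {"dx": -1,"dy": -9,"dz": -10.5,"twist": -0.36}
    - {"dx": -1,"dy": -12,"dz": -14,"twist": -0.48}
    - {"dx": -1,"dy": -15,"dz": -18,"twist": -0.6}
    - {"dx": -1,"dy": -18,"dz": -22,"twist": -0.72}
    - {"dx": -1,"dy": -21,"dz": -26,"twist": -0.84}
    - {"dx": -1,"dy": -24,"dz": -30,"twist": -0.96}
    - {"dx": -1,"dy": -27,"dz": -34,"twist": -1.08}
    - {"dx": -1,"dy": -29.5,"dz": -37.5,"twist": -1.2}
    - {"dx": -1,"dy": -31.4,"dz": -40.4,"twist": -1.32}
    - {"dx": -1,"dy": -31.4,"dz": -40.4,"twist": -1.4}
  grip: -1
  squeeze: 20

```text
clock: 1.15
position: [0.4941, -0.1093, 0.2492]
tool_rot: [-2.988, 1.57, 2.018]
force: [1.1, -0.2, -0.6]
grip_width: 0.0854
```

```bash
python3 - <<'E'
from h import *
from workcell import imaging
plan([.545,.235,.22],.29)
c=cam('wrist');im=imaging.grab_frame('wrist');cv2.imwrite('pics/w1.png',im[:,:,::-1]);np.save('w1.npy',c,allow_pickle=True)
print(c)
E
```

```text
t 1.15 pos [ 0.4941 -0.1093  0.2492] jaw 0.294 tilt 0.001 q [ 0.5   0.36 -0.51  1.88  0.21  0.96  0.19]
F [ 1.08 -0.2  -0.62] M [-0.07  0.    0.01] w 0.0854
d(cm) [  2.94  14.87 -31.47] twist 0.004
{'fx': 309.224122226379, 'fy': 309.224122226379, 'cx': 321.3481106044637, 'cy': 196.9084426834765, 'origin': array([ 0.4712587 , -0.03101322,  0.38400416]), 'attitude': array([2.82051742e+00, 9.58627235e-04, 2.94377649e-01])}
```

View pics/w1.png

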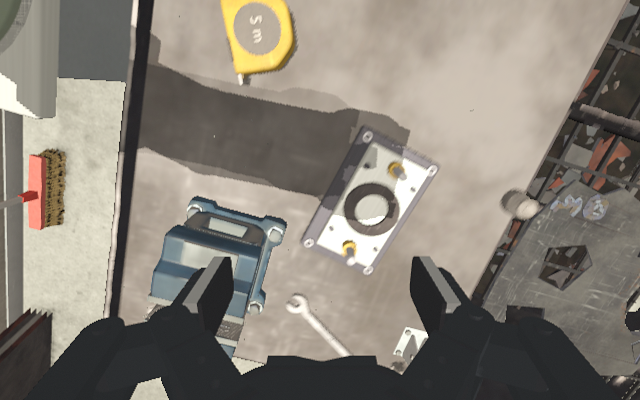

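Wrist view: fixture centre (370,205), collars near (397,170) and (349,248), vise left of it, tape at (260,35).

```bash
python3 - <<'E'
import cv2
a=cv2.imread('pics/w1.png')[120:280,295:445]; cv2.imwrite('pics/w1c.png',cv2.resize(a,None,fx=5*.75,fy=5*.75,interpolation=cv2.INTER_CUBIC))
E
```

```text
(no output)
```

View pics/w1c.png

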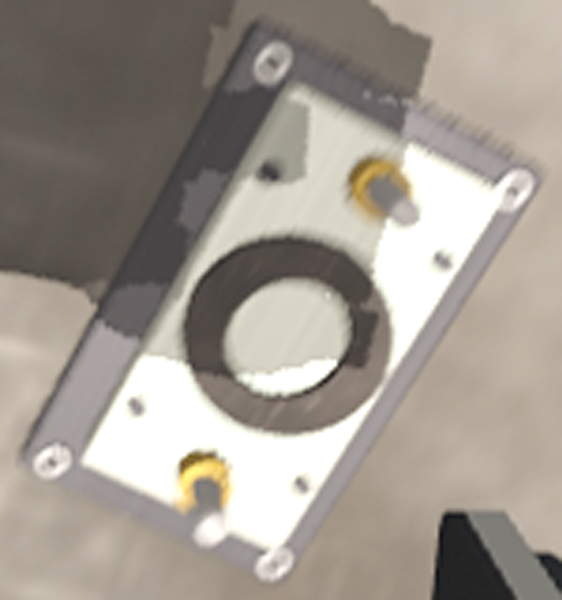

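Emit:
arm_command:
  commands:
    - {"dx": 1,"dy": 1.3,"dz": -3}
    - {"dx": 1,"dy": 2.6,"dz": -6}
    - {"dx": 1,"dy": 4,"dz": -9}
    - {"dx": 1,"dy": 5.4,"dz": -12}
    - {"dx": 1,"dy": 7,"dz": -15}
    - {"dx": 1,"dy": 8.6,"dz": -18}
    - {"dx": 1,"dy": 10,"dz": -21}
    - {"dx": 1,"dy": 11.4,"dz": -24}
    - {"dx": 1.5,"dy": 13,"dz": -27}
    - {"dx": 2,"dy": 14.2,"dz": -29.5}
    - {"dx": 2.9,"dy": 14.9,"dz": -31.5}
    - {"dx": 2.9,"dy": 14.9,"dz": -31.5}

```text
validation failed for argument at $.co...
```

```bash
python3 - <<'E'
from h import *
from workcell import imaging
plan([.5563,.2608,.15],.29)
c=cam('wrist');im=imaging.grab_frame('wrist');cv2.imwrite('pics/w2.png',im[:,:,::-1]);np.save('w2.npy',c,allow_pickle=True)
E
```

```text
t 1.20 pos [ 0.4975 -0.1015  0.2496] jaw 0.306 tilt 0.005 q [ 0.5   0.36 -0.52  1.87  0.21  0.96  0.19]
F [-0.55 11.92 -0.97] M [0.67 0.01 0.05] w 0.0854
d(cm) [ 10.12  16.5  -32.74] twist 0.016
```

View pics/w2.png

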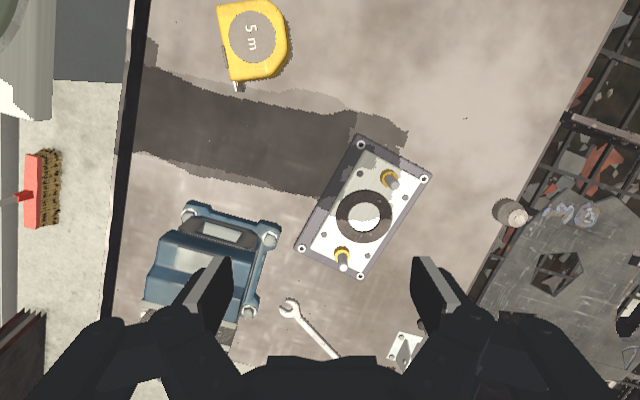

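```bash
python3 - <<'E'
from h import *
plan([.545,.235,.22],.29)
E
```

```text
t 1.25 pos [ 0.496  -0.105   0.2493] jaw 0.299 tilt 0.003 q [ 0.5   0.36 -0.52  1.88  0.21  0.96  0.19]
F [-0.36 -1.53 -0.68] M [-0.1   0.02 -0.01] w 0.0854
d(cm) [  3.04  14.7  -31.03] twist 0.009
```

Emit:
arm_command:
  commands:
    - {"dx": 1,"dy": 1.3,"dz": -3,"twist": 0}
    - {"dx": 1,"dy": 2.6,"dz": -6,"twist": 0}
    - {"dx": 1,"dy": 4,"dz": -9,"twist": 0}
    - {"dx": 1,"dy": 5.4,"dz": -12,"twist": 0}
    - {"dx": 1,"dy": 7,"dz": -15,"twist": 0}
    - {"dx": 1,"dy": 8.6,"dz": -18,"twist": 0}
    - {"dx": 1,"dy": 10,"dz": -21,"twist": 0}
    - {"dx": 1,"dy": 11.4,"dz": -24,"twist": 0}
    - {"dx": 1.5,"dy": 13,"dz": -27,"twist": 0}
    - {"dx": 2,"dy": 14.2,"dz": -29.5,"twist": 0}
    - {"dx": 2.9,"dy": 14.7,"dz": -30.8,"twist": 0}
    - {"dx": 2.9,"dy": 14.7,"dz": -30.8,"twist": 0}

```text
clock: 2.25
position: [0.5444, 0.2362, 0.2198]
tool_rot: [3.102, 1.566, 1.835]
force: [0.1, -0.0, -0.4]
grip_width: 0.0856
```

```bash
python3 - <<'E'
from h import *
from workcell import imaging
plan([.5563,.2608,.15],.29)
c=cam('wrist');im=imaging.grab_frame('wrist');cv2.imwrite('pics/w3.png',im[:,:,::-1]);np.save('w3.npy',c,allow_pickle=True)
E
```

```text
t 2.25 pos [0.5444 0.2362 0.2198] jaw 0.303 tilt 0.004 q [-0.12  0.54 -0.56  1.69  0.32  1.01 -0.48]
F [ 0.13 -0.02 -0.42] M [-0.02  0.09  0.  ] w 0.0856
d(cm) [ 6.99  1.87 -1.97] twist 0.013
```

View pics/w3.png

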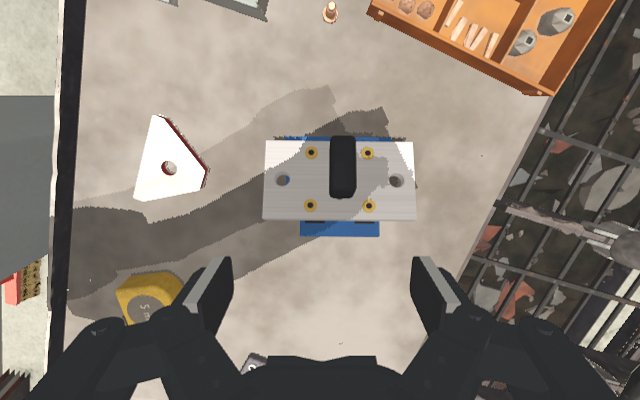

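Wrist view: plate level with image axes, holes at (282,181) and (396,181), grip at about (343,167). I'll check against the model.

```bash
cat > chk.py <<'E'
from h import *
from scipy.optimize import least_squares
w=np.load('w3.npy',allow_pickle=True).item()
Rp=lambda yaw,t:R.from_euler('xyz',[0,-t,yaw]).as_matrix()
p=np.array([0.56346061,0.23700832,0.04457366,-1.27739306,0.52137891])
m=lambda p,l:p[:3]+np.array(l)@Rp(p[3],p[4]).T
L=[(0,.057,.012),(0,-.057,.012),(.04,.075,.012),(-.04,.075,.012),(-.04,-.075,.012),(.04,-.075,.012)]
print(proj(w,m(p,L)).round(1))
print(proj(w,m(p,[(a,b,.066) for a in(-.025,.025) for b in(-.011,.011)])).round(1))
# pins refine w/ w1
v=np.load('w1.npy',allow_pickle=True).item()
P=np.array([(403,208),(208,530),(380,188),(205,487)])/3.75+[295,120]
def pins(p):
    x,y,t=p; u=np.array([-np.sin(t),np.cos(t)])*.057
    c=np.array([x,y]); return np.array([[*(c+u),.064],[*(c-u),.064],[*(c+u),.038],[*(c-u),.038]])
f=lambda q:(proj(v,pins(q))-P).ravel()
r=least_squares(f,[.56,-.14,-.18]);print(r.x,r.fun.round(1))
E
python3 chk.py
python3 - <<'E'
import cv2
a=cv2.imread('pics/w3.png')[125:245,255:425]; cv2.imwrite('pics/w3c.png',cv2.resize(a,None,fx=4,fy=4,interpolation=cv2.INTER_CUBIC))
E
```

```text
[[396.  179.9]
 [282.2 178.8]
 [416.1 219.8]
 [411.9 142.5]
 [266.1 141. ]
 [262.4 218.3]]
[[330.  134.2]
 [355.9 134.5]
 [329.8 191.8]
 [356.8 192.1]]
[ 0.56768567 -0.14166652 -0.17033047] [-0.4  0.5  0.7 -0.9  0.1  0.2 -0.4 -0. ]
```

View pics/w3c.png

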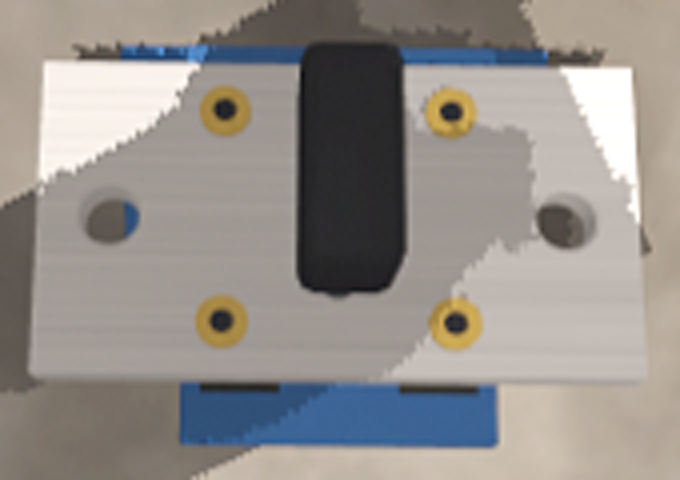

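Emit:
arm_command:
  commands:
    - {"dx": 1,"dy": 0.3,"dz": -0.4,"twist": 0}
    - {"dx": 2.5,"dy": 0.8,"dz": -0.8,"twist": 0}
    - {"dx": 4,"dy": 1.2,"dz": -1.2,"twist": 0}
    - {"dx": 5.5,"dy": 1.6,"dz": -1.6,"twist": 0.01}
    - {"dx": 7,"dy": 1.87,"dz": -1.97,"twist": 0.013}
    - {"dx": 7,"dy": 1.87,"dz": -1.97,"twist": 0.013}
    - {"dx": 7,"dy": 1.87,"dz": -1.97,"twist": 0.013}

```text
clock: 2.88
position: [0.5563, 0.2586, 0.1492]
tool_rot: [-2.61, 1.567, 2.391]
force: [-0.4, -0.9, 0.0]
grip_width: 0.0855
```

```bash
python3 - <<'E'
from h import *
plan([.5563,.2608,.076],.293)
E
```

```text
t 2.88 pos [0.5563 0.2586 0.1492] jaw 0.289 tilt 0.004 q [-0.18  0.65 -0.51  1.69  0.39  0.9  -0.56]
F [-0.41 -0.89  0.04] M [-0.04 -0.    0.03] w 0.0855
d(cm) [ 7.33  0.08 -0.18] twist -0.004
```

Emit:
arm_command:
  commands:
    - {"dx": 1,"dy": 0,"dz": -0.1,"twist": 0}
    - {"dx": 2.5,"dy": 0,"dz": -0.2,"twist": 0}
    - {"dx": 4,"dy": 0,"dz": -0.2,"twist": 0}
    - {"dx": 5,"dy": 0,"dz": -0.2,"twist": 0}
    - {"dx": 6,"dy": 0,"dz": -0.2,"twist": 0}
    - {"dx": 6.8,"dy": 0,"dz": -0.2,"twist": 0}
    - {"dx": 7.3,"dy": 0,"dz": -0.2,"twist": 0}
    - {"dx": 7.3,"dy": 0,"dz": -0.2,"twist": 0}
    - {"dx": 7.3,"dy": 0,"dz": -0.2,"twist": 0}

```text
clock: 3.63
position: [0.5555, 0.2609, 0.0764]
tool_rot: [-2.637, 1.567, 2.365]
force: [0.1, -0.4, 0.3]
grip_width: 0.0849
```

```bash
python3 - <<'E'
from h import *
from workcell import imaging
plan([.5563,.2608,.076],.293)
cv2.imwrite('pics/w4.png',np.vstack([cv2.resize(imaging.grab_frame('wrist')[:,:,::-1],(480,300)),cv2.resize(imaging.grab_frame('side')[130:230,210:370,::-1],(480,300))]))
E
```

```text
t 3.63 pos [0.5555 0.2609 0.0764] jaw 0.289 tilt 0.004 q [-0.22  0.75 -0.47  1.73  0.45  0.77 -0.62]
F [ 0.1  -0.42  0.32] M [-0.03 -0.03 -0.01] w 0.0849
d(cm) [0.04 0.07 0.03] twist -0.004
```

View pics/w4.png

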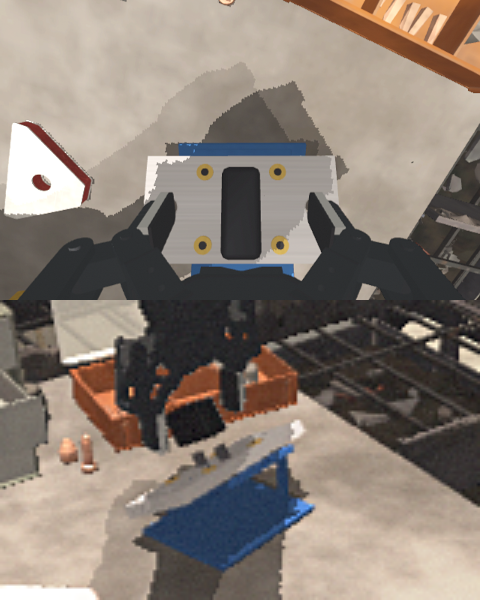

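Fingers straddle the grip, well centred. Closing gently.

Emit:
arm_command:
  commands:
    - {"dx": 0,"dy": 0.05,"dz": 0,"twist": 0}
    - {"dx": 0,"dy": 0.05,"dz": 0,"twist": 0}
    - {"dx": 0,"dy": 0.05,"dz": 0,"twist": 0}
    - {"dx": 0,"dy": 0.05,"dz": 0,"twist": 0}
    - {"dx": 0,"dy": 0.05,"dz": 0,"twist": 0}
    - {"dx": 0,"dy": 0.05,"dz": 0,"twist": 0}
    - {"dx": 0,"dy": 0.05,"dz": 0,"twist": 0}
    - {"dx": 0,"dy": 0.05,"dz": 0,"twist": 0}
    - {"dx": 0,"dy": 0.05,"dz": 0,"twist": 0}
    - {"dx": 0,"dy": 0.05,"dz": 0,"twist": 0}
    - {"dx": 0,"dy": 0.05,"dz": 0,"twist": 0}
    - {"dx": 0,"dy": 0.05,"dz": 0,"twist": 0}
  grip: 1
  squeeze: 20

```text
clock: 4.73
position: [0.5561, 0.2612, 0.0768]
tool_rot: [-2.79, 1.567, 2.211]
force: [-3.5, 1.3, 1.2]
grip_width: 0.0216
```

Emit:
arm_command:
  commands:
    - {"dx": -0.5,"dy": 0,"dz": 0,"twist": 0}
    - {"dx": -1,"dy": 0,"dz": 0,"twist": 0}
    - {"dx": -2,"dy": 0,"dz": 0,"twist": 0}
    - {"dx": -3,"dy": 0,"dz": 0,"twist": 0}
    - {"dx": -4,"dy": 0,"dz": 0,"twist": 0}
    - {"dx": -5,"dy": 0,"dz": 0,"twist": 0}
    - {"dx": -6,"dy": 0,"dz": 0,"twist": 0}
    - {"dx": -7,"dy": 0,"dz": 0,"twist": 0}
    - {"dx": -8,"dy": 0,"dz": 0,"twist": 0}
    - {"dx": -9,"dy": 0,"dz": 0,"twist": 0}
    - {"dx": -9,"dy": 0,"dz": 0,"twist": 0}
    - {"dx": -9,"dy": 0,"dz": 0,"twist": 0}

```text
clock: 5.73
position: [0.5565, 0.2609, 0.1673]
tool_rot: [-3.024, 1.567, 1.977]
force: [0.1, 0.7, -5.4]
grip_width: 0.0217
```

```bash
cat > snap.py <<'E'
import sys
from h import *
from workcell import imaging
def go(name,x,y,z):
    b=cv2.resize(imaging.grab_frame('wrist')[:,:,::-1],(480,300))
    c=cam('side');u,v=proj(c,[[x,y,z]])[0].astype(int);u=np.clip(u,80,560);v=np.clip(v,50,350)
    a=imaging.grab_frame('side')[v-50:v+50,u-80:u+80,::-1]
    cv2.imwrite(f'pics/{name}.png',np.vstack([b,cv2.resize(a,(480,300),interpolation=cv2.INTER_CUBIC)]))
    print(u,v)
E
python3 - <<'E'
from snap import *
plan([.5563,.2608,.076],.293)
go('w5',.556,.26,.16)
E
```

```text
t 5.73 pos [0.5565 0.2609 0.1673] jaw 0.289 tilt 0.004 q [-0.18  0.63 -0.52  1.68  0.37  0.93 -0.56]
F [ 0.1   0.74 -5.44] M [0.06 0.02 0.04] w 0.0217
d(cm) [ 9.13 -0.02  0.04] twist -0.004
273 144
```

View pics/w5.png

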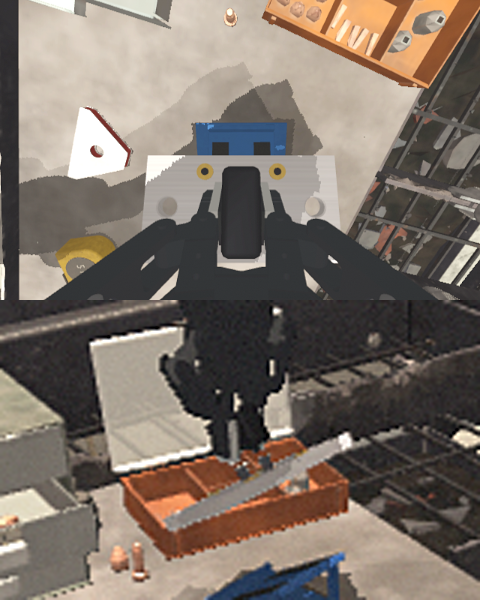

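Lifted, still held at 30° (pads resist turning). Wrist view shows magnet at (97,150), tape (80,255). I'll level it by laying it on the open table between stand and fixture; first check free space.

```bash
python3 - <<'E'
from h import *
s=cam('scene')
for n,p,z in [('tape',(406,250),.03),('tape r',(425,236),.02),('tape l',(388,262),.02),('tape top',(392,236),.03),('mag',(349,313),.01),('mag tip',(332,293),.01)]: print(n,onz(s,*p,z).round(3))
plan([.58,.07,.14],.29)
E
```

```text
tape [0.384 0.01  0.03 ]
tape r [ 0.384 -0.053  0.02 ]
tape l [0.394 0.053 0.02 ]
tape top [0.427 0.004 0.03 ]
mag [0.372 0.185 0.01 ]
mag tip [0.424 0.179 0.01 ]
t 5.83 pos [0.5561 0.2607 0.1664] jaw 0.289 tilt 0.004 q [-0.18  0.63 -0.52  1.68  0.37  0.93 -0.56]
F [-0.25  0.57 -5.88] M [ 0.05  0.01 -0.02] w 0.0216
d(cm) [ 2.58 -3.14 18.97] twist -0.001
```

Emit:
arm_command:
  commands:
    - {"dx": 0,"dy": -0.3,"dz": 1,"twist": 0}
    - {"dx": 0,"dy": -0.6,"dz": 3,"twist": 0}
    - {"dx": 0,"dy": -0.9,"dz": 5.5,"twist": 0}
    - {"dx": 0,"dy": -1.3,"dz": 8,"twist": 0}
    - {"dx": 0,"dy": -1.8,"dz": 10.5,"twist": 0}
    - {"dx": 0,"dy": -2.3,"dz": 13,"twist": 0}
    - {"dx": 0,"dy": -2.8,"dz": 15.5,"twist": 0}
    - {"dx": 0.5,"dy": -3.1,"dz": 17.5,"twist": 0}
    - {"dx": 1.5,"dy": -3.1,"dz": 18.6,"twist": 0}
    - {"dx": 2.6,"dy": -3.1,"dz": 19,"twist": 0}
    - {"dx": 2.6,"dy": -3.1,"dz": 19,"twist": 0}
    - {"dx": 2.6,"dy": -3.1,"dz": 19,"twist": 0}

```text
clock: 6.83
position: [0.5798, 0.0708, 0.1388]
tool_rot: [-2.443, 1.565, 2.559]
force: [-1.2, 0.3, -5.0]
grip_width: 0.0213
```

```bash
python3 - <<'E'
from snap import *
plan([.58,.07,.045],.29)
go('w6',.58,.07,.12)
E
```

```text
t 6.83 pos [0.5798 0.0708 0.1388] jaw 0.290 tilt 0.006 q [ 0.13  0.63 -0.51  1.78  0.38  0.84 -0.26]
F [-1.23  0.27 -5.04] M [0.17 0.   0.05] w 0.0213
d(cm) [9.38 0.03 0.12] twist 0.0
326 187
```

View pics/w6.png

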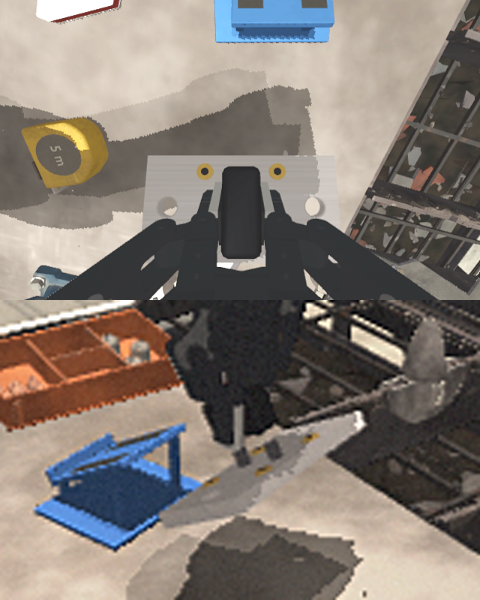

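Emit:
arm_command:
  commands:
    - {"dx": 1,"dy": 0,"dz": 0,"twist": 0}
    - {"dx": 2.5,"dy": 0,"dz": 0,"twist": 0}
    - {"dx": 4,"dy": 0,"dz": 0,"twist": 0}
    - {"dx": 5.5,"dy": 0,"dz": 0,"twist": 0}
    - {"dx": 7,"dy": 0,"dz": 0,"twist": 0}
    - {"dx": 8,"dy": 0,"dz": 0,"twist": 0}
    - {"dx": 8.5,"dy": 0,"dz": 0,"twist": 0}
    - {"dx": 8.8,"dy": 0,"dz": 0,"twist": 0}
    - {"dx": 9,"dy": 0,"dz": 0,"twist": 0}
    - {"dx": 9,"dy": 0,"dz": 0,"twist": 0}

```text
clock: 7.77
position: [0.5802, 0.0718, 0.0505]
tool_rot: [-2.759, 1.567, 2.244]
force: [-0.6, -0.8, -3.7]
grip_width: 0.0212
```

```bash
python3 - <<'E'
from snap import *
plan([.58,.07,.04],.29)
E
```

```text
t 7.77 pos [0.5802 0.0718 0.0505] jaw 0.291 tilt 0.004 q [ 0.08  0.75 -0.44  1.82  0.47  0.68 -0.34]
F [-0.64 -0.83 -3.66] M [0.11 0.22 0.03] w 0.0212
d(cm) [ 1.05 -0.07  0.17] twist 0.001
```

Emit:
arm_command:
  commands:
    - {"dx": 0.15,"dy": 0,"dz": 0,"twist": 0}
    - {"dx": 0.3,"dy": 0,"dz": 0,"twist": 0}
    - {"dx": 0.45,"dy": 0,"dz": 0,"twist": 0}
    - {"dx": 0.6,"dy": 0,"dz": 0,"twist": 0}
    - {"dx": 0.7,"dy": 0,"dz": 0,"twist": 0}
    - {"dx": 0.7,"dy": 0,"dz": 0,"twist": 0}

```text
clock: 8.27
position: [0.5811, 0.0696, 0.0463]
tool_rot: [-0.815, 1.57, -2.096]
force: [-12.7, -14.6, 42.3]
grip_width: 0.0218
```

```bash
python3 - <<'E'
from snap import *
plan([.58,.07,.04],.29)
go('w7',.58,.07,.04)
E
```

```text
t 8.27 pos [0.5811 0.0696 0.0463] jaw 0.289 tilt 0.001 q [ 0.08  0.76 -0.43  1.82  0.48  0.67 -0.34]
F [-12.7  -14.58  42.3 ] M [-2.93  3.11  0.2 ] w 0.0218
d(cm) [ 0.63 -0.09 -0.07] twist -0.001
326 217
```

View pics/w7.png

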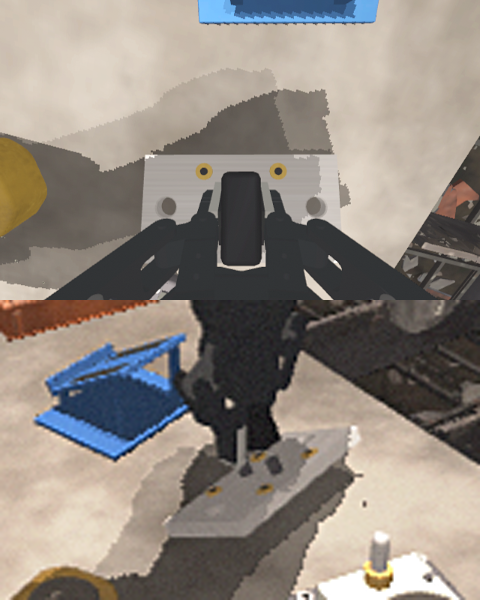

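42 N: the pads resist turning. I'll ease off and release; the plate then settles flat on the table and I regrip.

Emit:
arm_command:
  commands:
    - {"dx": -0.3,"dy": 0,"dz": 0,"twist": 0}
    - {"dx": -0.4,"dy": 0,"dz": 0,"twist": 0}
    - {"dx": -0.4,"dy": 0,"dz": 0,"twist": 0}

```text
clock: 8.62
position: [0.5816, 0.0699, 0.0509]
tool_rot: [1.359, 1.57, 0.078]
force: [0.5, 0.4, -6.5]
grip_width: 0.022
```

Emit:
arm_command:
  commands:
    - {"dx": 0,"dy": 0,"dz": 0,"twist": 0}
    - {"dx": 0,"dy": 0,"dz": 0,"twist": 0}
    - {"dx": 0,"dy": 0,"dz": 0,"twist": 0}
    - {"dx": 0,"dy": 0,"dz": 0,"twist": 0}
    - {"dx": 0,"dy": 0,"dz": 0,"twist": 0}
    - {"dx": 0,"dy": 0,"dz": 0,"twist": 0}
    - {"dx": 0,"dy": 0,"dz": 0,"twist": 0}
    - {"dx": 0,"dy": 0,"dz": 0,"twist": 0}
  grip: 0

```text
clock: 9.28
position: [0.5816, 0.0699, 0.0509]
tool_rot: [1.384, 1.57, 0.102]
force: [-0.4, 1.0, -0.5]
grip_width: 0.0426
```

```bash
python3 - <<'E'
from snap import *
plan([.58,.07,.04],.29)
go('w8',.58,.07,.04)
E
```

```text
t 9.28 pos [0.5816 0.0699 0.0509] jaw 0.289 tilt 0.001 q [ 0.08  0.75 -0.44  1.82  0.47  0.68 -0.34]
F [-0.44  1.03 -0.55] M [ 0.01 -0.04 -0.02] w 0.0426
d(cm) [ 1.09 -0.15 -0.06] twist -0.001
326 217
```

View pics/w8.png

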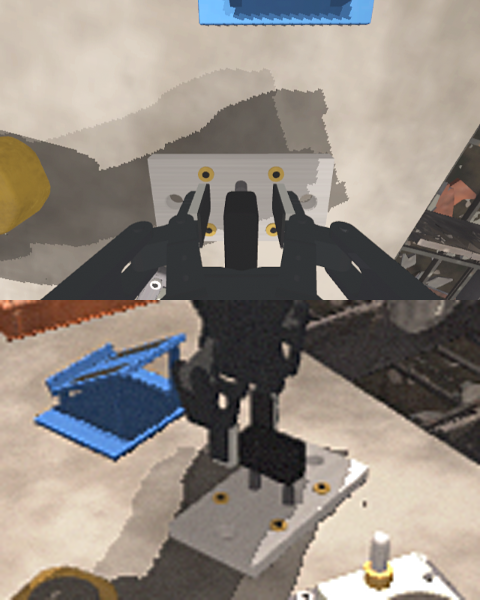

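Plate lies flat, grip upright. Raise and measure it.

Emit:
arm_command:
  commands:
    - {"dx": -1,"dy": 0,"dz": 0,"twist": 0}
    - {"dx": -3,"dy": 0,"dz": 0,"twist": 0}
    - {"dx": -5,"dy": 0,"dz": 0,"twist": 0}
    - {"dx": -7,"dy": 0,"dz": 0.5,"twist": 0}
    - {"dx": -9,"dy": 0,"dz": 1.5,"twist": 0}
    - {"dx": -11,"dy": 0,"dz": 3,"twist": 0}
    - {"dx": -13,"dy": 0,"dz": 4.5,"twist": 0}
    - {"dx": -14,"dy": 0,"dz": 5,"twist": 0}
    - {"dx": -14,"dy": 0,"dz": 5,"twist": 0}
    - {"dx": -14,"dy": 0,"dz": 5,"twist": 0}
    - {"dx": -14,"dy": 0,"dz": 5,"twist": 0}
  grip: -1

```text
clock: 10.3
position: [0.5951, 0.0228, 0.1902]
tool_rot: [2.89, 1.57, 1.61]
force: [-0.4, 0.4, -0.4]
grip_width: 0.0855
```

```bash
python3 - <<'E'
from h import *
from workcell import imaging
plan([.58,.07,.04],.29)
c=cam('wrist');im=imaging.grab_frame('wrist');cv2.imwrite('pics/w9.png',im[:,:,::-1]);np.save('w9.npy',c,allow_pickle=True)
E
```

```text
t 10.30 pos [0.5951 0.0228 0.1902] jaw 0.290 tilt 0.000 q [ 0.23  0.58 -0.53  1.71  0.34  0.95 -0.14]
F [-0.4   0.38 -0.37] M [-0.01  0.02  0.01] w 0.0855
d(cm) [15.02 -0.09 -4.95] twist 0.0
```

View pics/w9.png

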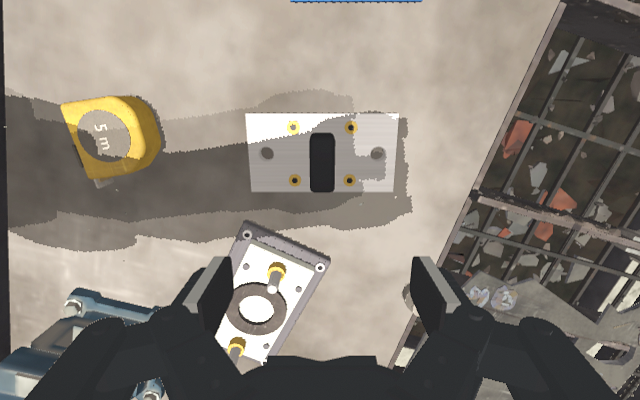

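```bash
cat > chk2.py <<'E'
from h import *
from scipy.optimize import least_squares
w=np.load('w9.npy',allow_pickle=True).item()
L=np.array([(0,-.057),(0,.057),(-.04,-.075),(-.04,.075),(.04,-.075),(.04,.075)])
O=np.array([(267,153),(378,153),(246,113),(397.5,113.5),(249.5,192),(398,191.5)])
def m(p,l,z):
    c,s=np.cos(p[2]),np.sin(p[2]);l=np.atleast_2d(l)
    return np.c_[l@np.array([[c,s],[-s,c]])+p[:2],np.full(len(l),z)]
f=lambda p:(proj(w,m(p,L,.012))-O).ravel()
r=least_squares(f,[.58,.07,-1.28]);print(r.x,'y heading',r.x[2]+np.pi/2,r.fun.round(1))
print('grip top corners pred',proj(w,m(r.x,[(-.025,-.011),(-.025,.011),(.025,-.011),(.025,.011)],.066)).round(1))
plan([r.x[0],r.x[1],.10],r.x[2]+np.pi/2)
E
python3 chk2.py;  python3 - <<'E'
import cv2
a=cv2.imread('pics/w9.png')[105:205,240:405]; cv2.imwrite('pics/w9c.png',cv2.resize(a,None,fx=4,fy=4,interpolation=cv2.INTER_CUBIC))
E
```

```text
[ 0.5900411   0.04622874 -1.27573769] y heading 0.29505864139767835 [-0.3  0.9  0.6  0.4 -0.2  0.4  1.7 -0.8  2.5 -0.6 -4.5 -0.7]
grip top corners pred [[309.4 135.7]
 [336.  135.5]
 [310.4 193.2]
 [335.4 193.1]]
t 10.35 pos [0.595  0.0228 0.19  ] jaw 0.291 tilt 0.001 q [ 0.23  0.58 -0.53  1.71  0.34  0.95 -0.14]
F [ 0.68 -0.17  0.1 ] M [ 0.01 -0.05 -0.01] w 0.0855
d(cm) [ 9.    0.2  -2.38] twist -0.004
```

View pics/w9c.png

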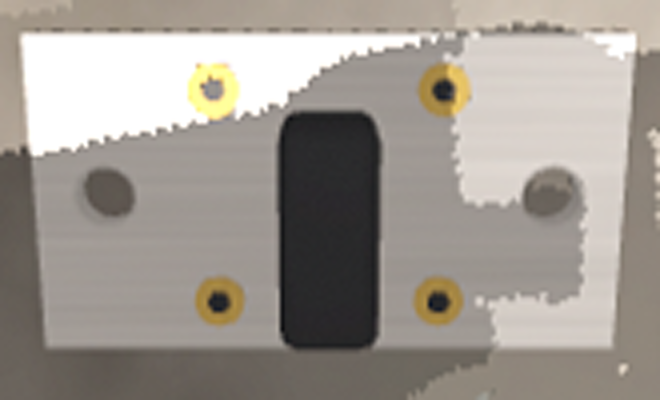

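Plate flat and level (corner residuals under 1 px after re-reading the lower corners). Regripping.

Emit:
arm_command:
  commands:
    - {"dx": 0.5,"dy": 0.1,"dz": -0.8,"twist": 0}
    - {"dx": 1,"dy": 0.2,"dz": -1.6,"twist": 0}
    - {"dx": 2,"dy": 0.2,"dz": -2.38,"twist": -0.004}
    - {"dx": 4,"dy": 0.2,"dz": -2.38,"twist": -0.004}
    - {"dx": 6,"dy": 0.2,"dz": -2.38,"twist": -0.004}
    - {"dx": 8,"dy": 0.2,"dz": -2.38,"twist": -0.004}
    - {"dx": 9,"dy": 0.2,"dz": -2.38,"twist": -0.004}
    - {"dx": 9,"dy": 0.2,"dz": -2.38,"twist": -0.004}
    - {"dx": 9,"dy": 0.2,"dz": -2.38,"twist": -0.004}

```text
clock: 11.1
position: [0.5898, 0.047, 0.0997]
tool_rot: [-2.322, 1.569, 2.686]
force: [0.2, 0.7, 0.9]
grip_width: 0.0855
```

```bash
python3 - <<'E'
from h import *
plan([.590,.0462,.04],.295)
E
```

```text
t 11.10 pos [0.5898 0.047  0.0997] jaw 0.295 tilt 0.001 q [ 0.15  0.69 -0.48  1.78  0.43  0.78 -0.25]
F [0.19 0.72 0.92] M [ 0.01 -0.02 -0.02] w 0.0855
d(cm) [5.97 0.   0.09] twist 0.0
```

Emit:
arm_command:
  commands:
    - {"dx": 1,"dy": 0,"dz": 0.1,"twist": 0}
    - {"dx": 2.5,"dy": 0,"dz": 0.1,"twist": 0}
    - {"dx": 4,"dy": 0,"dz": 0.1,"twist": 0}
    - {"dx": 5,"dy": 0,"dz": 0.1,"twist": 0}
    - {"dx": 5.6,"dy": 0,"dz": 0.1,"twist": 0}
    - {"dx": 5.9,"dy": 0,"dz": 0.1,"twist": 0}
    - {"dx": 5.9,"dy": 0,"dz": 0.1,"twist": 0}
    - {"dx": 5.9,"dy": 0,"dz": 0.1,"twist": 0}

```text
clock: 11.77
position: [0.5903, 0.0461, 0.0412]
tool_rot: [-2.642, 1.57, 2.366]
force: [0.2, -0.9, -0.2]
grip_width: 0.0854
```

Emit:
arm_command:
  commands:
    - {"dx": 0,"dy": 0,"dz": 0,"twist": 0}
    - {"dx": 0,"dy": 0,"dz": 0,"twist": 0}
    - {"dx": 0,"dy": 0,"dz": 0,"twist": 0}
    - {"dx": 0,"dy": 0,"dz": 0,"twist": 0}
    - {"dx": 0,"dy": 0,"dz": 0,"twist": 0}
    - {"dx": 0,"dy": 0,"dz": 0,"twist": 0}
    - {"dx": 0,"dy": 0,"dz": 0,"twist": 0}
    - {"dx": 0,"dy": 0,"dz": 0,"twist": 0}
    - {"dx": 0,"dy": 0,"dz": 0,"twist": 0}
    - {"dx": 0,"dy": 0,"dz": 0,"twist": 0}
    - {"dx": 0,"dy": 0,"dz": 0,"twist": 0}
    - {"dx": 0,"dy": 0,"dz": 0,"twist": 0}
  grip: 1
  squeeze: 35

```text
clock: 12.77
position: [0.5902, 0.046, 0.0414]
tool_rot: [-2.311, 1.57, 2.696]
force: [-2.9, -1.3, 6.0]
grip_width: 0.0212
```

```bash
python3 - <<'E'
from h import *
plan([.58,.0,.13],.295)
E
```

```text
t 12.77 pos [0.5902 0.046  0.0414] jaw 0.295 tilt 0.001 q [ 0.12  0.77 -0.43  1.8   0.48  0.68 -0.29]
F [-2.9  -1.25  6.04] M [-0.18  0.55 -0.05] w 0.0212
d(cm) [-8.86 -2.32  4.1 ] twist 0.0
```

```bash
python3 - <<'E'
from h import *
d,t=plan([.567,-.143,.16],1.395)
v=np.load('w1.npy',allow_pickle=True).item()
for p,z in [((285,235),.02),((265,295),.02),((268,245),.06),((205,195),.03),((240,300),.1)]: print(onz(v,*p,z).round(3))
E
```

```text
t 12.77 pos [0.5902 0.046  0.0414] jaw 0.295 tilt 0.001 q [ 0.12  0.77 -0.43  1.8   0.48  0.68 -0.29]
F [-2.9  -1.25  6.04] M [-0.18  0.55 -0.05] w 0.0212
d(cm) [-11.86  -7.73  17.4 ] twist -1.1
[ 0.476 -0.21   0.02 ]
[ 0.473 -0.307  0.02 ]
[ 0.46  -0.209  0.06 ]
[ 0.37  -0.182  0.03 ]
[ 0.448 -0.26   0.1  ]
```

Emit:
arm_command:
  commands:
    - {"dx": -0.5,"dy": 0,"dz": 0,"twist": 0}
    - {"dx": -1.5,"dy": 0,"dz": 0,"twist": 0}
    - {"dx": -3,"dy": 0,"dz": 0,"twist": 0}
    - {"dx": -4.5,"dy": 0,"dz": 0,"twist": 0}
    - {"dx": -6,"dy": 0,"dz": 0,"twist": 0}
    - {"dx": -7.5,"dy": 0,"dz": 0,"twist": 0}
    - {"dx": -9,"dy": 0,"dz": 0,"twist": 0}
    - {"dx": -10.5,"dy": 0,"dz": 0,"twist": 0}
    - {"dx": -11.5,"dy": 0,"dz": 0,"twist": 0}
    - {"dx": -11.9,"dy": 0,"dz": 0,"twist": 0}
    - {"dx": -11.9,"dy": 0,"dz": 0,"twist": 0}
    - {"dx": -11.9,"dy": 0,"dz": 0,"twist": 0}

```text
clock: 13.77
position: [0.59, 0.0458, 0.16]
tool_rot: [-2.067, 1.569, 2.94]
force: [-0.7, -0.1, -6.3]
grip_width: 0.0213
```

```bash
python3 - <<'E'
from h import *
d,t=plan([.567,-.143,.16],1.395)
E
```

```text
t 13.77 pos [0.59   0.0458 0.16  ] jaw 0.295 tilt 0.001 q [ 0.18  0.61 -0.52  1.74  0.37  0.89 -0.2 ]
F [-0.66 -0.1  -6.34] M [-0.01 -0.01 -0.03] w 0.0213
d(cm) [ 0.  -7.7 17.4] twist -1.1
```

Emit:
arm_command:
  commands:
    - {"dx": 0,"dy": -0.5,"dz": 1,"twist": -0.05}
    - {"dx": 0,"dy": -1,"dz": 2.5,"twist": -0.15}
    - {"dx": 0,"dy": -1.8,"dz": 4,"twist": -0.26}
    - {"dx": 0,"dy": -2.6,"dz": 6,"twist": -0.38}
    - {"dx": 0,"dy": -3.5,"dz": 8,"twist": -0.5}
    - {"dx": 0,"dy": -4.4,"dz": 10,"twist": -0.62}
    - {"dx": 0,"dy": -5.3,"dz": 12,"twist": -0.74}
    - {"dx": 0,"dy": -6.2,"dz": 14,"twist": -0.86}
    - {"dx": 0,"dy": -7,"dz": 15.8,"twist": -0.96}
    - {"dx": 0,"dy": -7.5,"dz": 16.9,"twist": -1.05}
    - {"dx": 0,"dy": -7.7,"dz": 17.4,"twist": -1.1}
    - {"dx": 0,"dy": -7.7,"dz": 17.4,"twist": -1.1}

```text
clock: 14.77
position: [0.5662, -0.1448, 0.1588]
tool_rot: [3.134, 1.568, 2.959]
force: [-0.0, -0.2, -5.4]
grip_width: 0.0217
```

```bash
cat > two.py <<'E'
from h import *
from workcell import imaging
def two(name,x,y,z,hw=60,hh=45):
    o=[]
    for n in('scene','side'):
        c=cam(n);u,v=proj(c,[[x,y,z]])[0].astype(int)
        im=imaging.grab_frame(n)[:,:,::-1]; cv2.imwrite(f'pics/{name}_{n}.png',im)
        print(n,u-hw,v-hh,'scale',400/2/hw*1.0)
        o.append(cv2.resize(im[v-hh:v+hh,u-hw:u+hw],(400,int(400*hh/hw)),interpolation=cv2.INTER_CUBIC))
    cv2.imwrite(f'pics/{name}.png',np.hstack(o))
E
python3 - <<'E'
from two import *
d,t=plan([.567,-.143,.13],1.395)
two('w10',.567,-.143,.1)
E
```

```text
t 14.77 pos [ 0.5662 -0.1448  0.1588] jaw 1.396 tilt 0.003 q [ 0.68  0.67 -0.78  1.75  0.56  0.96  1.07]
F [-0.01 -0.22 -5.45] M [ 0.02  0.01 -0.  ] w 0.0217
d(cm) [2.88 0.19 0.05] twist 0.001
scene 331 99 scale 3.3333333333333335
side 329 202 scale 3.3333333333333335
```

View pics/w10.png

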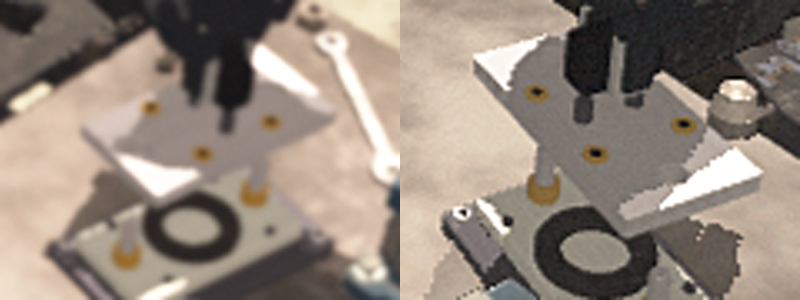

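```bash
python3 - <<'E'
import cv2
a=cv2.imread('pics/w9.png')[215:370,205:345]; cv2.imwrite('pics/w9p.png',cv2.resize(a,None,fx=3.8,fy=3.8,interpolation=cv2.INTER_CUBIC))
E
```

```text
(no output)
```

View pics/w9p.png

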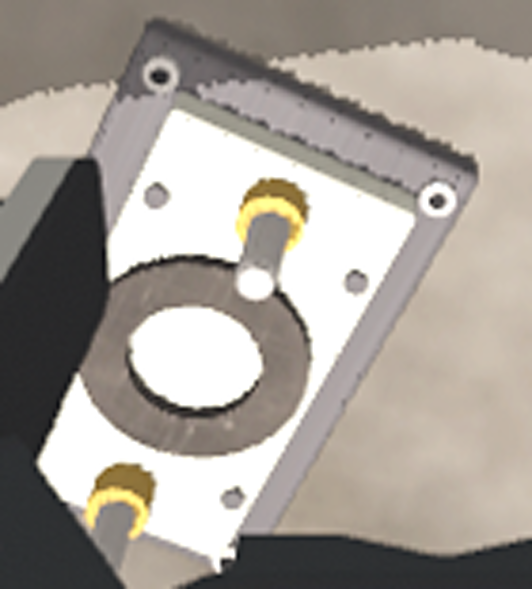

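```bash
cat > chk3.py <<'E'
from h import *
from scipy.optimize import least_squares
w=np.load('w9.npy',allow_pickle=True).item();v=np.load('w1.npy',allow_pickle=True).item();s=cam('scene');d=cam('side')
def px(off,sc,pts): return np.array(pts)/sc+np.array(off)-0.5+0.5/sc
def pins(p):
    x,y,t=p; u=np.array([-np.sin(t),np.cos(t)])*.057
    c=np.array([x,y]); return np.array([[*(c+u),.064],[*(c-u),.064],[*(c+u),.038],[*(c-u),.038]])
obs=[(s,px((340,135),8,[(236,258),(553,85),(233,312),(545,165)]),[1,1,2,3]),
(d,px((330,230),6,[(258,92),(460,328),(253,155),(454,385)]),[0,1,2,3]),
(v,px((295,120),3.75,[(403,208),(208,530),(380,188),(205,487)]),[0,1,2,3]),
(w,px((205,215),3.8,[(255,281),(0,0),(270,224),(118,508)]),[0,2,3])]
obs[0]=(s,obs[0][1],[0,1,2,3])
def f(p,o=obs): return np.concatenate([((proj(c,pins(p))-P)[i]*1.0/c['fx']).ravel()*400 for c,P,i in o])
for o in obs:
    r=least_squares(lambda p:f(p,[o]),[.56,-.14,-.18]);print(r.x.round(4),r.fun.round(1))
r=least_squares(f,[.56,-.14,-.18],loss='soft_l1');print('all',r.x)
E
python3 chk3.py
```

```text
[ 0.5667 -0.1432 -0.1648] [ 0.7 -1.  -0.2  1.3  0.1  0.2 -0.7 -0.3]
[ 0.5661 -0.1446 -0.1917] [ 0.1  0.6  0.1 -0.9  0.2  0.2 -0.4  0.3]
[ 0.5671 -0.1414 -0.1708] [-0.6  0.7  0.9 -1.1  0.2  0.2 -0.5  0. ]
[ 0.5673 -0.1428 -0.1821] [ 0.3 -0.7  0.  -0.1 -0.4  1. ]
all [ 0.56726826 -0.1423701  -0.17851146]
```

Emit:
arm_command:
  commands:
    - {"dx": 0.5,"dy": 0.1,"dz": 0,"twist": 0}
    - {"dx": 1.2,"dy": 0.2,"dz": 0,"twist": 0}
    - {"dx": 2,"dy": 0.2,"dz": 0.05,"twist": 0}
    - {"dx": 2.8,"dy": 0.2,"dz": 0.05,"twist": 0}
    - {"dx": 3.6,"dy": 0.2,"dz": 0.05,"twist": 0}
    - {"dx": 4.2,"dy": 0.2,"dz": 0.05,"twist": 0}
    - {"dx": 4.5,"dy": 0.2,"dz": 0.05,"twist": 0}
    - {"dx": 4.5,"dy": 0.2,"dz": 0.05,"twist": 0}
    - {"dx": 4.5,"dy": 0.2,"dz": 0.05,"twist": 0}
    - {"dx": 4.5,"dy": 0.2,"dz": 0.05,"twist": 0}

```text
clock: 15.7
position: [0.5677, -0.1408, 0.1147]
tool_rot: [2.776, 1.569, 2.598]
force: [-0.1, 0.0, -6.0]
grip_width: 0.0214
```

```bash
python3 - <<'E'
from two import *
d,t=plan([.567,-.143,.106],1.394)
two('w11',.567,-.143,.08)
E
```

```text
t 15.70 pos [ 0.5677 -0.1408  0.1147] jaw 1.393 tilt 0.002 q [ 0.64  0.72 -0.74  1.78  0.61  0.89  1.02]
F [-0.06  0.01 -5.98] M [-0.01 -0.    0.04] w 0.0214
d(cm) [ 0.87 -0.23 -0.03] twist -0.001
scene 330 105 scale 3.3333333333333335
side 328 211 scale 3.3333333333333335
```

View pics/w11.png

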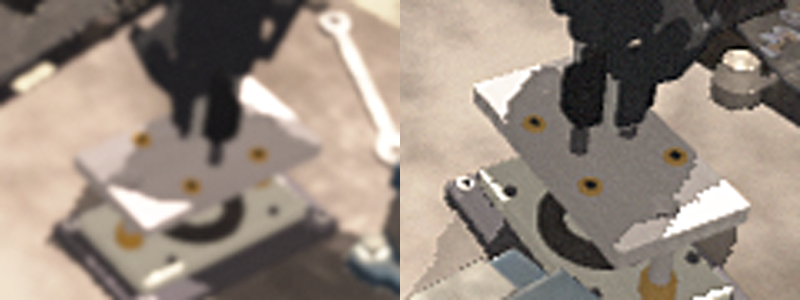

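Emit:
arm_command:
  commands:
    - {"dx": 0.15,"dy": -0.1,"dz": 0,"twist": 0}
    - {"dx": 0.3,"dy": -0.2,"dz": 0,"twist": 0}
    - {"dx": 0.5,"dy": -0.22,"dz": -0.03,"twist": 0}
    - {"dx": 0.7,"dy": -0.22,"dz": -0.03,"twist": 0}
    - {"dx": 0.8,"dy": -0.22,"dz": -0.03,"twist": 0}
    - {"dx": 0.9,"dy": -0.22,"dz": -0.03,"twist": 0}
    - {"dx": 0.95,"dy": -0.22,"dz": -0.03,"twist": 0}
    - {"dx": 1,"dy": -0.22,"dz": -0.03,"twist": 0}
    - {"dx": 1,"dy": -0.22,"dz": -0.03,"twist": 0}

```text
clock: 16.55
position: [0.567, -0.1429, 0.1046]
tool_rot: [2.784, 1.569, 2.606]
force: [-0.0, 0.2, -5.2]
grip_width: 0.0216
```

```bash
python3 - <<'E'
from h import *
d,t=plan([.567,-.143,.106],1.394)
E
```

```text
t 16.55 pos [ 0.567  -0.1429  0.1046] jaw 1.393 tilt 0.002 q [ 0.64  0.73 -0.73  1.79  0.63  0.87  1.01]
F [-0.03  0.16 -5.2 ] M [-0.03 -0.01 -0.04] w 0.0216
d(cm) [-0.14 -0.01  0.01] twist -0.001
```

No contact at pin-top height. Continue 3 mm at slow pace.

Emit:
arm_command:
  commands:
    - {"dx": 0.05,"dy": 0,"dz": 0,"twist": 0}
    - {"dx": 0.1,"dy": 0,"dz": 0,"twist": 0}
    - {"dx": 0.15,"dy": 0,"dz": 0,"twist": 0}
    - {"dx": 0.2,"dy": 0,"dz": 0,"twist": 0}
    - {"dx": 0.25,"dy": 0,"dz": 0,"twist": 0}
    - {"dx": 0.25,"dy": 0,"dz": 0,"twist": 0}

```text
clock: 17.05
position: [0.5669, -0.1429, 0.102]
tool_rot: [2.795, 1.569, 2.617]
force: [0.4, 0.1, -5.4]
grip_width: 0.022
```

```bash
python3 - <<'E'
from two import *
d,t=plan([.567,-.143,.106],1.394)
two('w12',.567,-.143,.07)
E
```

```text
t 17.05 pos [ 0.5669 -0.1429  0.102 ] jaw 1.393 tilt 0.002 q [ 0.64  0.74 -0.73  1.79  0.63  0.86  1.01]
F [ 0.44  0.14 -5.45] M [ 0.03 -0.02 -0.03] w 0.022
d(cm) [-0.4  -0.01  0.01] twist -0.001
scene 329 108 scale 3.3333333333333335
side 328 215 scale 3.3333333333333335
```

View pics/w12.png

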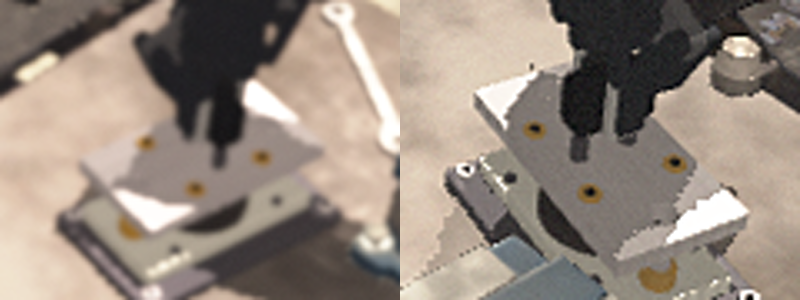

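Still free (force −5.4 N = plate weight). Continue down in small steps.

Emit:
arm_command:
  commands:
    - {"dx": 0.05,"dy": 0,"dz": 0,"twist": 0}
    - {"dx": 0.1,"dy": 0,"dz": 0,"twist": 0}
    - {"dx": 0.15,"dy": 0,"dz": 0,"twist": 0}
    - {"dx": 0.2,"dy": 0,"dz": 0,"twist": 0}
    - {"dx": 0.25,"dy": 0,"dz": 0,"twist": 0}
    - {"dx": 0.3,"dy": 0,"dz": 0,"twist": 0}
    - {"dx": 0.35,"dy": 0,"dz": 0,"twist": 0}
    - {"dx": 0.4,"dy": 0,"dz": 0,"twist": 0}

```text
clock: 17.82
position: [0.5669, -0.143, 0.0981]
tool_rot: [2.861, 1.569, 2.683]
force: [-0.5, -1.8, -4.0]
grip_width: 0.0213
```

```bash
python3 - <<'E'
from h import *
d,t=plan([.567,-.143,.106],1.394)
E
```

```text
t 17.82 pos [ 0.5669 -0.143   0.0981] jaw 1.393 tilt 0.002 q [ 0.64  0.74 -0.73  1.79  0.63  0.86  1.  ]
F [-0.47 -1.85 -4.04] M [-0.41  0.07  0.06] w 0.0213
d(cm) [-0.79  0.    0.01] twist -0.001
```

Slight contact: −1.9 N in y, so the pins want the plate about a millimetre toward −y.

Emit:
arm_command:
  commands:
    - {"dx": 0,"dy": -0.04,"dz": 0,"twist": 0}
    - {"dx": 0,"dy": -0.08,"dz": 0,"twist": 0}
    - {"dx": 0.05,"dy": -0.08,"dz": 0,"twist": 0}
    - {"dx": 0.1,"dy": -0.08,"dz": 0,"twist": 0}
    - {"dx": 0.15,"dy": -0.08,"dz": 0,"twist": 0}
    - {"dx": 0.2,"dy": -0.08,"dz": 0,"twist": 0}
    - {"dx": 0.2,"dy": -0.08,"dz": 0,"twist": 0}

```text
clock: 18.4
position: [0.5668, -0.1437, 0.096]
tool_rot: [2.839, 1.569, 2.661]
force: [0.3, -0.4, -5.9]
grip_width: 0.0212
```

```bash
python3 - <<'E'
from h import *
d,t=plan([.567,-.143,.106],1.394)
E
```

```text
t 18.40 pos [ 0.5668 -0.1437  0.096 ] jaw 1.393 tilt 0.002 q [ 0.64  0.75 -0.72  1.79  0.64  0.85  1.  ]
F [ 0.34 -0.38 -5.85] M [ 0.01  0.02 -0.05] w 0.0212
d(cm) [-1.    0.08  0.01] twist -0.001
```

Free again. Going on.

Emit:
arm_command:
  commands:
    - {"dx": 0.07,"dy": 0,"dz": 0,"twist": 0}
    - {"dx": 0.14,"dy": 0,"dz": 0,"twist": 0}
    - {"dx": 0.21,"dy": 0,"dz": 0,"twist": 0}
    - {"dx": 0.28,"dy": 0,"dz": 0,"twist": 0}
    - {"dx": 0.35,"dy": 0,"dz": 0,"twist": 0}
    - {"dx": 0.42,"dy": 0,"dz": 0,"twist": 0}
    - {"dx": 0.49,"dy": 0,"dz": 0,"twist": 0}
    - {"dx": 0.55,"dy": 0,"dz": 0,"twist": 0}
    - {"dx": 0.6,"dy": 0,"dz": 0,"twist": 0}

```text
clock: 19.15
position: [0.5667, -0.1437, 0.0899]
tool_rot: [2.856, 1.569, 2.678]
force: [-0.2, -1.0, -4.8]
grip_width: 0.0214
```

```bash
python3 - <<'E'
from two import *
d,t=plan([.567,-.143,.106],1.394)
two('w13',.567,-.143,.06)
E
```

```text
t 19.15 pos [ 0.5667 -0.1437  0.0899] jaw 1.393 tilt 0.002 q [ 0.63  0.75 -0.72  1.79  0.64  0.85  1.  ]
F [-0.17 -0.97 -4.83] M [-0.02  0.02 -0.03] w 0.0214
d(cm) [-1.61  0.08  0.01] twist -0.001
scene 329 112 scale 3.3333333333333335
side 328 219 scale 3.3333333333333335
```

View pics/w13.png

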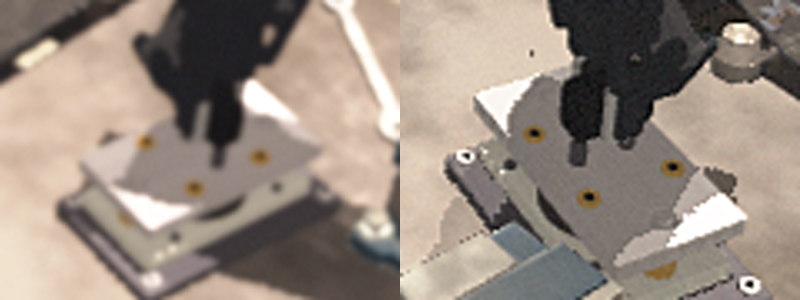

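Low and level, pins through. Down to just above the collars.

Emit:
arm_command:
  commands:
    - {"dx": 0.1,"dy": -0.03,"dz": 0,"twist": 0}
    - {"dx": 0.2,"dy": -0.05,"dz": 0,"twist": 0}
    - {"dx": 0.3,"dy": -0.05,"dz": 0,"twist": 0}
    - {"dx": 0.4,"dy": -0.05,"dz": 0,"twist": 0}
    - {"dx": 0.5,"dy": -0.05,"dz": 0,"twist": 0}
    - {"dx": 0.6,"dy": -0.05,"dz": 0,"twist": 0}
    - {"dx": 0.7,"dy": -0.05,"dz": 0,"twist": 0}
    - {"dx": 0.8,"dy": -0.05,"dz": 0,"twist": 0}
    - {"dx": 0.85,"dy": -0.05,"dz": 0,"twist": 0}
    - {"dx": 0.9,"dy": -0.05,"dz": 0,"twist": 0}

```text
clock: 20.08
position: [0.5666, -0.1442, 0.0808]
tool_rot: [2.858, 1.568, 2.68]
force: [-0.2, 0.2, -5.0]
grip_width: 0.0214
```

```bash
python3 - <<'E'
from h import *
d,t=plan([.567,-.143,.106],1.394)
E
```

```text
t 20.08 pos [ 0.5666 -0.1442  0.0808] jaw 1.393 tilt 0.002 q [ 0.63  0.77 -0.71  1.8   0.66  0.83  0.99]
F [-0.22  0.23 -5.05] M [-0.02  0.03 -0.03] w 0.0214
d(cm) [-2.52  0.12  0.02] twist -0.001
```

Emit:
arm_command:
  commands:
    - {"dx": 0.03,"dy": 0,"dz": 0,"twist": 0}
    - {"dx": 0.06,"dy": 0,"dz": 0,"twist": 0}
    - {"dx": 0.09,"dy": 0,"dz": 0,"twist": 0}
    - {"dx": 0.12,"dy": 0,"dz": 0,"twist": 0}
    - {"dx": 0.14,"dy": 0,"dz": 0,"twist": 0}
    - {"dx": 0.15,"dy": 0,"dz": 0,"twist": 0}

```text
clock: 20.58
position: [0.5666, -0.1442, 0.0794]
tool_rot: [2.874, 1.569, 2.697]
force: [-0.5, 0.7, -1.9]
grip_width: 0.0216
```

```bash
python3 - <<'E'
from h import *
d,t=plan([.567,-.143,.106],1.394)
E
```

```text
t 20.58 pos [ 0.5666 -0.1442  0.0794] jaw 1.393 tilt 0.002 q [ 0.63  0.77 -0.71  1.8   0.66  0.83  0.99]
F [-0.46  0.67 -1.89] M [-0.04  0.16 -0.03] w 0.0216
d(cm) [-2.66  0.13  0.01] twist -0.001
```

Contact exactly at the expected seat height. A touch further, then release.

Emit:
arm_command:
  commands:
    - {"dx": 0.02,"dy": 0,"dz": 0,"twist": 0}
    - {"dx": 0.03,"dy": 0,"dz": 0,"twist": 0}
    - {"dx": 0.04,"dy": 0,"dz": 0,"twist": 0}

```text
clock: 20.83
position: [0.5667, -0.1442, 0.0793]
tool_rot: [2.911, 1.569, 2.734]
force: [-2.3, 0.1, 5.8]
grip_width: 0.0212
```

Emit:
arm_command:
  commands:
    - {"dx": 0,"dy": 0,"dz": 0,"twist": 0}
    - {"dx": 0,"dy": 0,"dz": 0,"twist": 0}
    - {"dx": 0,"dy": 0,"dz": 0,"twist": 0}
    - {"dx": 0,"dy": 0,"dz": 0,"twist": 0}
    - {"dx": 0,"dy": 0,"dz": 0,"twist": 0}
    - {"dx": 0,"dy": 0,"dz": 0,"twist": 0}
    - {"dx": 0,"dy": 0,"dz": 0,"twist": 0}
    - {"dx": 0,"dy": 0,"dz": 0,"twist": 0}
    - {"dx": 0,"dy": 0,"dz": 0,"twist": 0}
    - {"dx": 0,"dy": 0,"dz": 0,"twist": 0}
  grip: -0.2

```text
clock: 21.67
position: [0.5667, -0.1442, 0.0793]
tool_rot: [2.912, 1.569, 2.735]
force: [0.0, 0.9, -0.2]
grip_width: 0.0511
```

```bash
python3 - <<'E'
from two import *
d,t=plan([.567,-.143,.106],1.394)
two('w14',.567,-.143,.06)
E
```

```text
t 21.67 pos [ 0.5667 -0.1442  0.0793] jaw 1.393 tilt 0.002 q [ 0.63  0.77 -0.71  1.8   0.66  0.83  0.99]
F [ 0.01  0.92 -0.24] M [-0.05  0.   -0.01] w 0.0511
d(cm) [-2.67  0.12 -0.  ] twist -0.001
scene 329 112 scale 3.3333333333333335
side 328 219 scale 3.3333333333333335
```

View pics/w14.png

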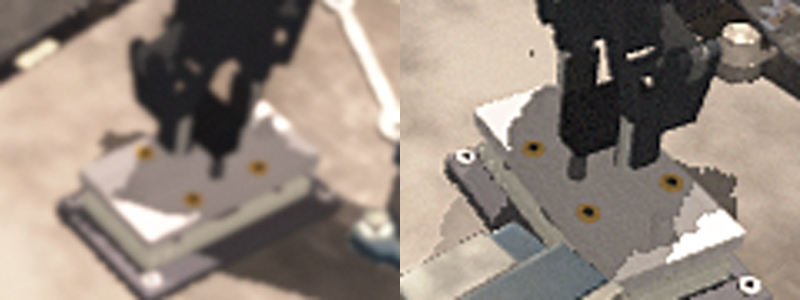

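Released, opening 51 mm. Retract straight up and verify.

Emit:
arm_command:
  commands:
    - {"dx": -0.5,"dy": 0,"dz": 0,"twist": 0}
    - {"dx": -1.5,"dy": 0,"dz": 0,"twist": 0}
    - {"dx": -3,"dy": 0,"dz": 0,"twist": 0}
    - {"dx": -5,"dy": 0,"dz": 0,"twist": 0}
    - {"dx": -7,"dy": 0,"dz": 0,"twist": 0}
    - {"dx": -9,"dy": 0,"dz": 0,"twist": 0}
    - {"dx": -11,"dy": 0,"dz": 0,"twist": 0}
    - {"dx": -13,"dy": 0,"dz": 0,"twist": 0}
    - {"dx": -15,"dy": 0,"dz": 0,"twist": 0}
    - {"dx": -16,"dy": 0,"dz": 0,"twist": 0}
    - {"dx": -16,"dy": 0,"dz": 0,"twist": 0}
    - {"dx": -16,"dy": 0,"dz": 0,"twist": 0}

```text
clock: 22.77
position: [0.567, -0.1444, 0.2398]
tool_rot: [3.125, 1.57, 2.948]
force: [0.3, 0.3, -0.5]
grip_width: 0.0517
```

```bash
python3 - <<'E'
from two import *
d,t=plan([.567,-.143,.106],1.394)
two('w15',.567,-.143,.06)
c=cam('wrist');im=imaging.grab_frame('wrist');cv2.imwrite('pics/w15w.png',im[:,:,::-1]);np.save('w15.npy',c,allow_pickle=True)
E
```

```text
t 22.77 pos [ 0.567  -0.1444  0.2398] jaw 1.393 tilt 0.001 q [ 0.72  0.57 -0.84  1.68  0.47  1.1   1.14]
F [ 0.32  0.31 -0.53] M [0.02 0.06 0.  ] w 0.0517
d(cm) [ 1.338e+01  1.400e-01 -1.000e-02] twist -0.001
scene 329 112 scale 3.3333333333333335
side 328 219 scale 3.3333333333333335
```

View pics/w15.png

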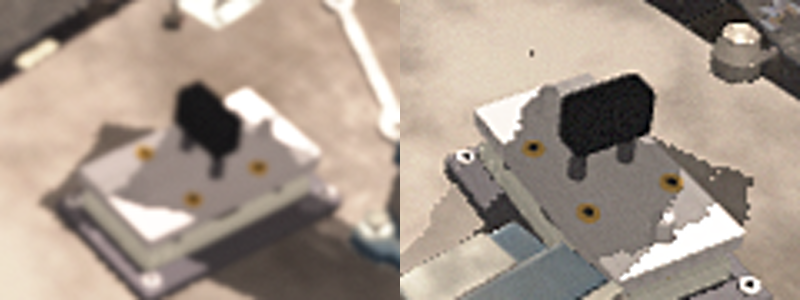

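View pics/w15w.png

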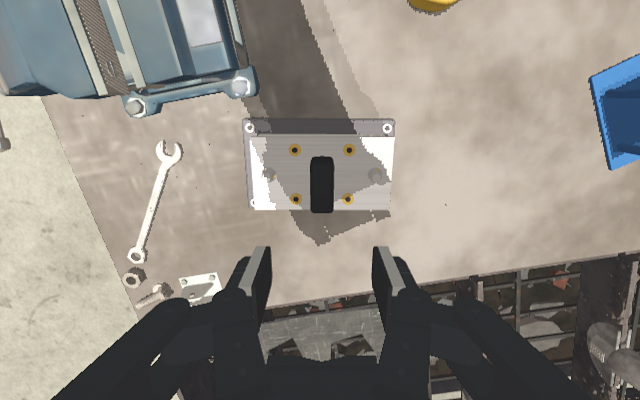

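The plate lies parallel on the carrier. The pins show in both holes at (270,173) and (377,175) in the wrist view, and the gripper is clear. Handing in.

```bash
python3 - <<'E'
from workcell import order
print(order.job_done())
E
```

```text
the job is handed in; nothing more can be done
None
```

The jig plate is on the fixture with both pins through its holes, released. I handed the job in with about 23 s of the 61 s used; no verdict was reported.

- **Pickup:** I took the plate off the stand by its black grip, but it stayed tilted at 30° in the pads. I tried to level it by pressing its low edge on the table. That reached 42 N on the wrist without turning it far, so I eased off, released it to drop flat on the open table and gripped it again level.
- **Lowering:** I found the pins from the camera views to about 2 mm. On the way down there was one light contact of about 2 N, which went away after a 0.7 mm shift.
- **Last checks:** The plate met the collars at the expected height, within about 0.1 mm by the tool reading. The force there was only about 11 N above the hanging weight. After I let go and backed off, the pictures showed it lying parallel to the fixture with a pin in each hole and the gripper clear. I judged level and home from that contact height and the pictures, not from a separate measurement of its final tilt.
- **Bystanders:** My path stayed clear of the tape measure, the magnet and the shield cup. I did not measure their positions again at the end.

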